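# Bring the jar to the reader and lock the turntable

## Robot

A 7-joint arm with a two-finger parallel gripper is mounted at the origin on the work surface. World frame = base frame: x ahead of the robot, y to its left, z up, the work surface at z = 0. Lengths are in m, angles in rad, forces in N, time in s.
With the tool pointing down it reaches from about 0.4 to 0.85 m from the base axis. Payload 10.4 kg.
Tool frame: the origin (TCP) lies at the very end of the fingers, on their centre line; the grasp point (between the pads) lies r.pinch_z behind it (r.pinch_z is the distance from the TCP to the grasp point, in m); z points along the fingers, x is the direction in which the jaws open and shut, and the axes are right-handed (so a half turn about z gives the same grasp; the last joint's range is limited). The gripper opens to 87 mm and grips with 3 to 60 N. Pads are 19 mm wide; open, the fingers measure 117 mm over their backs; the gripper's body (75 mm by 190 mm) begins 51 mm behind the grasp point.
Start: joints at [1.203, 0.332, -0.065, 1.46, 0.022, 1.35, -0.088], TCP at [0.211, -0.588, 0.223] pointing down, gripper open.
Joint ranges: [-2.6, 2.6], [-0.5, 2.12], [-1.47, 1.34], [0.16, 2.42], [-1.27, 4.41], [0.06, 2.06], [-2.6, 2.6]. Speed limits (rad/s): [2.22, 2.22, 2.79, 2.79, 3.14, 3.14, 3.14].

## Interface

Orientations are given as a unit quaternion [x, y, z, w].
In Python, from bench import r gives the robot as it stands.
- The arm moves only by the tool carry_out, never from a script. Its argument "increments" is text: rows parted by semicolons, each of 7 numbers parted by spaces: the turn, a rotation vector about the tool's x, y, z in degrees, then the shift along the tool's x, y, z in m, then the finger opening in m, from 0 to 0.087. A call has exactly 5 rows; each row is the pose to reach, as a shift and turn from the pose measured when the call began, along the tool's axes at that moment; what a row does not reach only later rows make up. A row lasts 1/8 s, in which the tool goes at most 62.5 mm and 10.7 degrees, less where a joint would pass 70% of its speed; a pose out of reach is approached as far as the arm can. A call with a gripper value outside its range is refused whole. The fingers move at their own pace and stop on an object; "squeeze" is the grip in N (left out, the last holds). Time passes only in rows, so rows that repeat a pose let the fingers close, or fill a call up. It gives the time, the measured TCP pose, the force and the opening at its end, in the units of the state.
- r.read_state(): the state, without advancing time (a new reading comes with each control period).
- r.camera(name): name is "scene" or "top" or "wrist"; returns (picture, depth): 480x640x3 uint8, blue, green, red; 480x640 float32, m along the optical axis (not along the pixel's ray), 0 where there is no reading.
- r.camera_model(name): a dict with "K" (3x3 intrinsics, pixels), "extrinsics" (4x4, takes a point from camera to world coordinates). Camera axes: x right, y down, z forward; pixel columns grow to the right and rows downward; lengths in m; the calibration is good to about 2 mm. A picture is of the moment at which its call begins: read the wrist's pose just before it. camera_model takes no time and is no camera call; for the wrist camera it gives the pose at the moment of the call.
- r.close_job(): hands the job in, once; it reports no verdict.
The state is a dict: "time": time; "joint_positions": joint angles; "joint_vel": joint speeds; "joint_torque": joint torques, N m; "ee_pos": TCP position; "eef_rot": TCP orientation; "ft_force": force on the tool from outside, world axes, zero at the start; "torque": the same for the moment, N m; "width": finger opening in m.
Only numpy, scipy, OpenCV 4.12 (cv2) and the standard library are available. Lean on these libraries where they do the work, as an engineer would, in place of code of your own. Each camera call takes 0.05 s, during which the arm holds its last target.

## Task

Turn the sample turntable by pushing its spokes with a fingertip until the jar with the wide lid riding on it (the one tall container of the four; the others are low open pots) stands squarely in front of the reader's window, on the line from the hub to the window. Then push the locking lever round to its locked stop, where it points straight away from the turntable, and leave the jar standing in front of the window. Do not grasp or lift anything, keep off the jar and pots on the turntable, and do not disturb the other things on the bench.

Things in the scene. Friction and masses are not known exactly. Their poses are not given: they have to be found in the camera images.
- base: Fixed base of the sample turntable: round grey plate 240 mm across, 8 mm thick. Origin: underside, under the turntable's axis. Its +x axis points from the axis to the reader, a white box fixed to the base (60 mm deep in x, 80 mm wide in y, top 58 mm above the bench, front face with a dark window at x = 142 mm, dark centre line on top). Its position and yaw vary.
- turntable: Aluminium disc 150 mm across, top 30 mm above the bench, that turns either way for many turns about its vertical axis; stays where left (friction 0.14 N m, 1.5 N at a spoke). Origin: on the axis, 8 mm above the bench. Four pockets 50 mm from the axis (rings 7 mm high, 39 mm across) at 0, 90, 180, 270 degrees from its +x axis: the jar sits in the one on +x, low pots in the others.
- spoke_0 (a point): Point to push, 105 mm from the axis, on a bare steel spoke of the turntable: a level rod 10 mm thick, centre line 26 mm above the bench, free from 75 to 130 mm from the axis, at 45 degrees (counter-clockwise from above) from the turntable's +x axis.
- spoke_1 (a point): Point to push, 105 mm from the axis, on a bare steel spoke of the turntable: a level rod 10 mm thick, centre line 26 mm above the bench, free from 75 to 130 mm from the axis, at 135 degrees (counter-clockwise from above) from the turntable's +x axis.
- spoke_2 (a point): Point to push, 105 mm from the axis, on a bare steel spoke of the turntable: a level rod 10 mm thick, centre line 26 mm above the bench, free from 75 to 130 mm from the axis, at 225 degrees (counter-clockwise from above) from the turntable's +x axis.
- spoke_3 (a point): Point to push, 105 mm from the axis, on a bare steel spoke of the turntable: a level rod 10 mm thick, centre line 26 mm above the bench, free from 75 to 130 mm from the axis, at 315 degrees (counter-clockwise from above) from the turntable's +x axis.
- jar: Capped glass jar, 30 mm across, 36 mm tall with a wide white lid (40 mm across, the top 12 mm), loose in its pocket (1.5 mm play) on the turntable; its top is 66 mm above the bench. Origin: centre of its underside. Not to be touched or lifted.
- reading_spot (a point): Point where the jar must stand: on the base's +x axis, 50 mm from the turntable's axis, 30 mm above the bench (the disc's top).
- lock (a joint): Locking lever, angle in rad: turns about a vertical pivot on the base, counter-clockwise seen from above as the value grows; 0 = open stop, 1.2 = locked stop, where the lever points straight away from the turntable's axis. It stays where left (friction about 0.07 N m, 1 N at its end); its nose only closes on the disc's edge and does not turn the disc.
- lever_pivot (a point): The lever's pivot axis, 145 mm from the turntable's axis, at 105 degrees (counter-clockwise from above) from the base's +x axis; 25 mm above the bench. The boss is 22 mm across, top 32 mm above the bench.
- lever_end (a point): Middle of the round steel end of the lever (14 mm across, from 18 to 32 mm above the bench), 77 mm from the pivot. The lever's bar is 10 mm wide, from 18 to 32 mm above the bench. A thin nose (12 mm wide, top 15 mm above the bench) extends 69 mm the other way from the pivot, passing under the spokes.
- pot_a: Low open white pot, 30 mm across, 11 mm tall, loose in a pocket of the turntable. Origin: centre of its underside. Not to be touched or lifted.
- pot_b: Low open white pot, 30 mm across, 11 mm tall, loose in a pocket of the turntable. Origin: centre of its underside. Not to be touched or lifted.
- pot_c: Low open white pot, 30 mm across, 11 mm tall, loose in a pocket of the turntable. Origin: centre of its underside. Not to be touched or lifted.
- spare_jar: Bystander: a jar like the one on the turntable, standing on the bench beside the base. Origin: underside.
- spatula: Bystander: flat steel lab spatula 180 mm long, 5 mm thick, lying on the bench along its x axis.
- jug: Bystander: white plastic measuring jug with handle, 90 mm across, 110 mm tall. Origin: underside.
- reagent: Bystander: squat amber jar 52 mm across, 72 mm tall. Origin: underside.
- dish: Bystander: shallow glass dish 100 mm across, 22 mm tall. Origin: underside.

How it is judged:
On the way, in this order (a step that is already met when the one before it is completed fails the run):
1. the jar stands at the reader's window with the lever still open (horizontal distance between jar and reading_spot below 0.007 m and value of joint lock below 0.5 rad), for 0.3 s.
2. the lever is at its locked stop (value of joint lock above 1.1 rad), for 0.2 s.
At the end, for the whole second after the job is handed in: The jar's centre is within 7 mm (horizontally) of the reading spot and at rest, the lever is within 0.1 rad of its locked stop (above 1.1 rad), and jar and pots sit in their pockets (horizontal distance between jar and reading_spot below 0.007 m and value of joint lock above 1.1 rad and linear speed of jar below 0.01 m/s and z of each of jar, pot_a, pot_b, pot_c in the frame of turntable below 0.028 m); the robot touches nothing.
It fails at once if the lever is pushed past half-way while the jar is over 12 mm from the reading spot (value of joint lock above 0.6 rad and horizontal distance between jar and reading_spot above 0.012 m).
It fails at once if the jar or a pot on the turntable is touched (over 2 N) by the robot (contact force between any of jar, pot_a, pot_b, pot_c and the fingers above 2 N or contact force between any of jar, pot_a, pot_b, pot_c and the arm above 2 N).
It fails at once if the jar or a pot is lifted over 8 mm out of its pocket or tipped over 0.4 rad (z of any of jar, pot_a, pot_b, pot_c in the frame of turntable above 0.03 m or angle between any of jar, pot_a, pot_b, pot_c's own z axis and vertical above 0.4 rad).
It fails at once if a bystander is moved more than 20 mm (distance of any of spare_jar, spatula, jug, reagent, dish from where it was at the start of the episode above 0.02 m).
It also fails if it takes over 72 s, if anything falls off the work surface, if the arm or the gripper's body presses on something with over 40 N, if the wrist force passes 120 N, or if a joint passes its speed limit or range.

## Working session

There is one attempt and no reset: what is moved stays moved. The work goes in short steps, Python scripts to look and compute and a tool call to move; the robot and the scene stay as the last step left them, time stands still between calls to the robot, and variables do not carry over. Pictures are saved under pics/ and viewed, and the job is handed in when it is done.

Besides the shell and the picture viewer there is one more tool, called after "Emit:" by a JSON object that holds its "method" and its "body", one argument or row to a line. carry_out: Moves the arm, as the interface text tells. Its arguments: {"type":"object","properties":{"increments":{"type":"string"},"squeeze":{"type":"number"}},"required":["increments"]}

```bash
ls; mkdir -p pics; python3 - <<'E'
from bench import r
import cv2,numpy as np
s=r.read_state();print(s)
for n in("scene","top"):
    p,d=r.camera(n);cv2.imwrite(f"pics/{n}0.png",p);np.savez(f"{n}0.npz",p=p,d=d,**r.camera_model(n));print(r.camera_model(n))
E
```

```text
pics
{'time': 0.0, 'joint_positions': array([ 1.20338996,  0.3328521 , -0.06470987,  1.46097321,  0.02161148,
        1.34989574, -0.0884931 ]), 'joint_vel': array([ 1.18214252e-03,  1.08680521e-04,  5.08442946e-04,  3.70132155e-04,
        5.47313395e-04, -6.83798876e-04,  9.95892535e-05]), 'joint_torque': array([-6.31694493e-04, -6.23238516e+01,  2.45758990e-02, -3.89898670e+01,
       -6.13747467e-02,  3.94173351e-02,  1.39974973e-04]), 'ee_pos': array([ 0.21111904, -0.58783755,  0.22175109]), 'eef_rot': array([ 8.17940033e-01, -5.75303042e-01, -6.06833240e-04, -3.80336064e-04]), 'ft_force': array([ 0.15103249,  0.82002893, -0.39781959]), 'torque': array([-0.05979061,  0.00842644, -0.02655911]), 'width': 0.08728118419980903}
{'K': array([[606.91320654,   0.        , 318.25393327],
       [  0.        , 606.91320654, 236.91065287],
       [  0.        ,   0.        ,   1.        ]]), 'extrinsics': array([[-0.06765213,  0.77538882, -0.6278498 ,  1.2960945 ],
       [ 0.99756998,  0.06307336, -0.02959522,  0.04323706],
       [ 0.01665279, -0.6283263 , -0.77777166,  0.96454402],
       [ 0.        ,  0.        ,  0.        ,  1.        ]])}
{'K': array([[510.00141235,   0.        , 330.68642329],
       [  0.        , 510.00141235, 239.45040055],
       [  0.        ,   0.        ,   1.        ]]), 'extrinsics': array([[-0.01691754, -0.98865769,  0.14923058,  0.40437998],
       [-0.99985128,  0.01622787, -0.005838  , -0.017575  ],
       [ 0.00335009, -0.14930715, -0.98878519,  1.13822378],
       [ 0.        ,  0.        ,  0.        ,  1.        ]])}
```

View pics/top0.png

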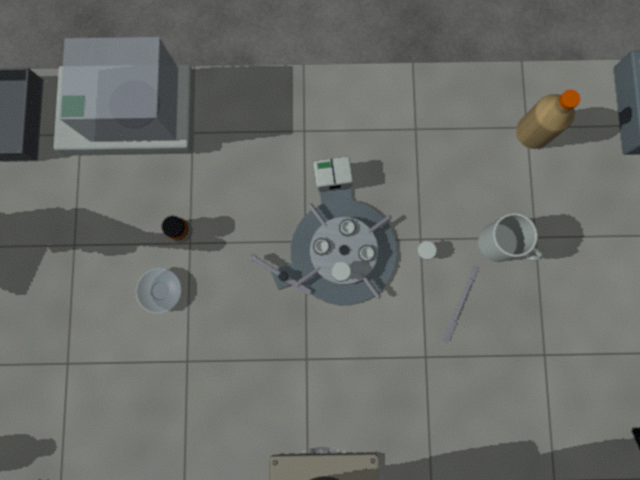

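View pics/scene0.png

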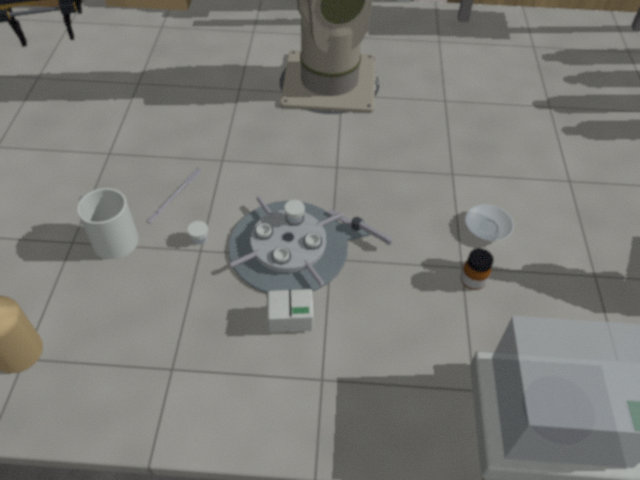

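Top view: hub at about (344,250), reader at (333,172), jar lid at (341,271), so the jar is nearly opposite the window. The lever pivot is at (284,275) and its end at (254,258). Next I'll measure these precisely.

```bash
cat > h.py <<'E'
import numpy as np,cv2
def ray(px,K,E,z):
    d=E[:3,:3]@np.linalg.solve(K,[px[0],px[1],1.]);o=E[:3,3];return o+d*(z-o[2])/d[2]
def proj(P,K,E):
    P=np.atleast_2d(P);c=(P-E[:3,3])@E[:3,:3];q=c@K.T;return q[:,:2]/q[:,2:]
E
python3 - <<'E'
from h import *
for n,(x,y,w,h),s in(("top",(240,140,200,180),4),("scene",(180,150,240,200),3)):
    a=np.load(n+"0.npz");p=a["p"][y:y+h,x:x+w];cv2.imwrite(f"pics/{n}z.png",cv2.resize(p,None,fx=s,fy=s,interpolation=cv2.INTER_CUBIC)[:600,:800])
a=np.load("top0.npz");K,E,d=a["K"],a["extrinsics"],a["d"]
v,u=np.mgrid[:480,:640];c=np.stack([(u-K[0,2])/K[0,0]*d,(v-K[1,2])/K[1,1]*d,d],-1);P=c@E[:3,:3].T+E[:3,3]
np.save("P.npy",P)
for n,uv in dict(hub=(344,250),reader=(333,172),jar=(341,271),lev=(254,258),spare=(427,250),pot=(321,246)).items(): print(n,P[uv[1],uv[0]].round(4))
for n,z,lo,hi,(a0,a1,b0,b1) in(("lid",.066,.06,.072,(255,290,325,360)),("reader",.058,.052,.066,(150,195,305,360)),("spare",.036,.03,.045,(235,265,410,445))):
    m=np.zeros((480,640),bool);m[a0:a1,b0:b1]=1;m&=(P[...,2]>lo)&(P[...,2]<hi)
    print(n,m.sum(),P[m].mean(0).round(4),P[m].min(0).round(4),P[m].max(0).round(4))
    if n=="reader":print(cv2.minAreaRect(P[m][:,:2].astype(np.float32)))
E
```

```text
hub [ 0.5475 -0.0528  0.0325]
reader [ 0.7159 -0.0315  0.0598]
jar [ 0.4986 -0.0445  0.0668]
lev [0.5334 0.1441 0.0298]
spare [ 0.5438 -0.2334  0.0376]
pot [ 0.5573 -0.0026  0.0314]
lid 270 [ 0.499  -0.0434  0.0657] [ 0.4795 -0.0615  0.0604] [ 0.518  -0.0254  0.0712]
reader 963 [ 0.7176 -0.0307  0.0575] [ 0.6855 -0.0729  0.0521] [0.7513 0.01   0.0633]
((0.7177890539169312, -0.030819151550531387), (0.06249968335032463, 0.0799228772521019), 6.915343761444092)
spare 255 [ 0.5448 -0.2325  0.0356] [ 0.5264 -0.2516  0.0304] [ 0.5647 -0.2137  0.0412]
```

View pics/topz.png

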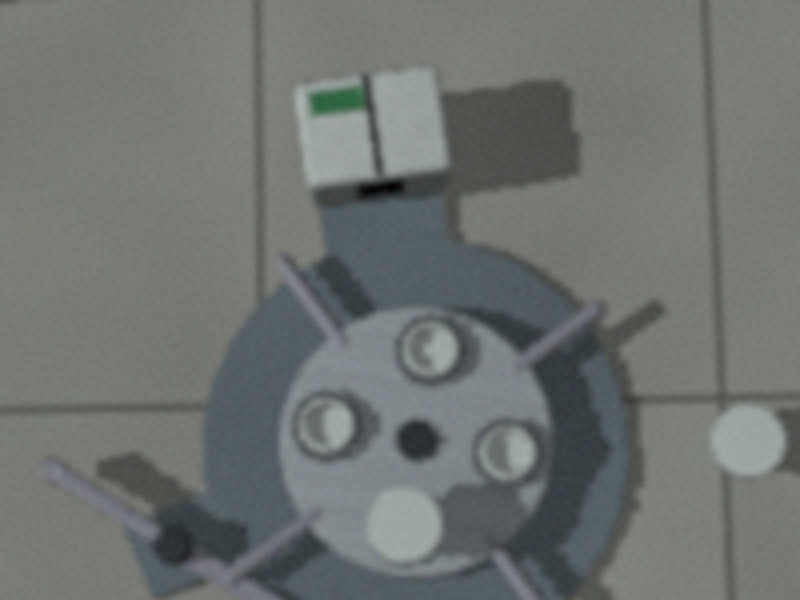

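View pics/scenez.png

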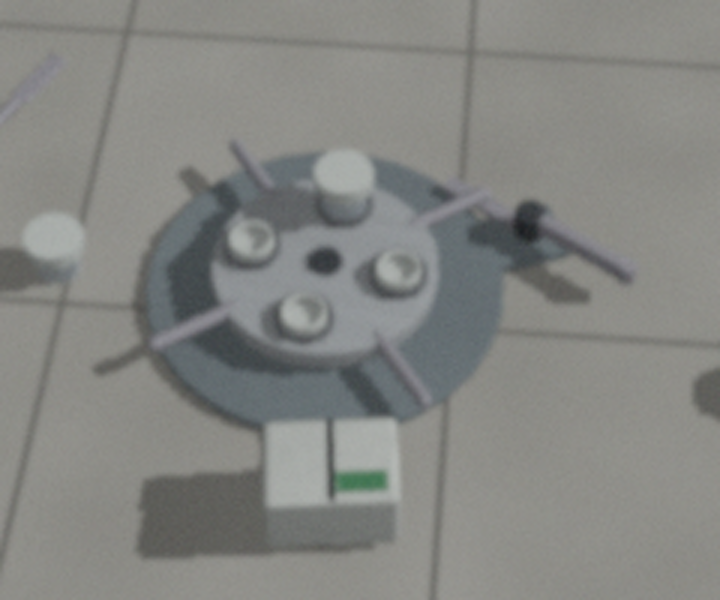

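```bash
python3 - <<'E'
from h import *
from bench import r
print(r.pinch_z)
a=np.load("top0.npz");K,E=a["K"],a["extrinsics"]
b=np.load("scene0.npz");Ks,Es=b["K"],b["extrinsics"]
T=lambda x,y,z:ray((240+(x+.5)/4-.5,140+(y+.5)/4-.5),K,E,z)
S=lambda x,y,z:ray((180+(x+.5)/3-.5,150+(y+.5)/3-.5),Ks,Es,z)
tips=[(284,258),(601,307)]
inn=[(344,342),(520,364)]
f=lambda n,p:print(n,p.round(4))
f("hub T",T(418,439,.033));f("hub S",S(324,261,.033))
f("lid T",T(405,525,.066));f("lid S",S(344,169,.066))
f("piv T",T(172,543,.032));f("end T",T(51,468,.032));f("end S",S(628,273,.032));f("piv S",S(533,214,.032))
for p,q in zip(tips,inn):
    A,B=T(*p,.03),T(*q,.03);f("spoke",A);f(" in",B);print(np.degrees(np.arctan2(*(A-B)[1::-1])))
f("read line far",T(366,75,.058));f("near",T(379,172,.058))
f("read S far",S(331,497,.058));f("near",S(331,421,.058))
c=[T(*p,.058) for p in((296,88),(436,68),(449,166),(313,187))];f("reader c",np.mean(c,0))
# bowl
f("spokes S tip",S(430,402,.026));f("",S(156,344,.026));f("",S(234,145,.026));f("",S(487,194,.026))
E
```

```text
0.0187
hub T [ 0.5488 -0.0531  0.033 ]
hub S [ 0.5484 -0.0524  0.033 ]
lid T [ 0.4989 -0.0442  0.066 ]
lid S [ 0.496  -0.0436  0.066 ]
piv T [0.4942 0.0815 0.032 ]
end T [0.5363 0.1473 0.032 ]
end S [0.5415 0.1474 0.032 ]
piv S [0.4957 0.0837 0.032 ]
spoke [0.6517 0.0191 0.03  ]
 in [ 0.6038 -0.0135  0.03  ]
34.21619508037053
spoke [ 0.6211 -0.156   0.03  ]
 in [ 0.5899 -0.1103  0.03  ]
-55.66452153693982
read line far [ 0.7473 -0.028   0.058 ]
near [ 0.6925 -0.0341  0.058 ]
read S far [ 0.743  -0.0283  0.058 ]
near [ 0.6904 -0.0335  0.058 ]
reader c [ 0.7178 -0.0316  0.058 ]
spokes S tip [0.65  0.024 0.026]
 [ 0.6192 -0.153   0.026 ]
 [ 0.4443 -0.1259  0.026 ]
 [0.4751 0.0521 0.026 ]
```

```bash
cat >> h.py <<'E'
from scipy.spatial.transform import Rotation as Ro
HUB=np.array([.5483,-.0528])
def rows(W,s=None):
    """W: 5 (x,y,z,yaw deg of tool x)"""
    if s is None:
        from bench import r; s=r.read_state()
    p=np.array(s["ee_pos"]);R=Ro.from_quat(s["eef_rot"])
    X=R.as_matrix()[:,0];print("t",s["time"],"pos",p.round(4),"yaw",round(np.degrees(np.arctan2(X[1],X[0])),1),"F",np.round(s["ft_force"],1))
    out=[]
    for x,y,z,a in W:
        c,q=np.cos(np.radians(a)),np.sin(np.radians(a))
        D=Ro.from_matrix(np.array([[c,q,0],[q,-c,0],[0,0,-1.]]))
        t=np.degrees((R.inv()*D).as_rotvec());d=R.inv().apply(np.array([x,y,z])-p)
        out.append(" ".join(f"{v:.1f}" for v in t)+" "+" ".join(f"{v:.4f}" for v in d)+" 0")
    print("; ".join(out))
def fc(th,gap=0,Rc=.106,hx=.015,hy=.0095):
    """finger centre (yaw 0 box) touching CCW side of spoke at th deg, push CW"""
    t=np.radians(th);n=np.array([-np.sin(t),np.cos(t)]);e=np.array([np.cos(t),np.sin(t)])
    return HUB+Rc*e+(.005+gap+hx*abs(n[0])+hy*abs(n[1]))*n
E
python3 - <<'E'
from h import *
print(fc(304.5,.012),fc(142))
g=fc(304.5,.012)
p0=np.array([.2111,-.5878])
W=[]
for k in range(1,6):
    q=p0+(g-p0)*k*.055/np.linalg.norm(g-p0);W.append((*q,.222,-70.2+10*k))
rows(W)
E
```

```text
[ 0.63697147 -0.12047886] [ 0.45139806 -0.00465628]
t 0.1 pos [ 0.2111 -0.5879  0.2218] yaw -70.2 F [-0.3 -0.  -0.2]
-0.0 0.1 -10.0 -0.0258 -0.0486 -0.0002 0; -0.0 0.1 -20.0 -0.0516 -0.0972 -0.0001 0; -0.0 0.1 -30.0 -0.0773 -0.1459 -0.0001 0; -0.0 0.1 -40.0 -0.1030 -0.1945 -0.0001 0; -0.0 0.1 -50.0 -0.1288 -0.2431 -0.0000 0
```

Emit:
{"method": "carry_out", "body": {
  "increments": "0 0 -10 -0.026 -0.049 0 0; 0 0 -20 -0.052 -0.097 0 0; 0 0 -30 -0.077 -0.146 0 0; 0 0 -40 -0.103 -0.195 0 0; 0 0 -50 -0.129 -0.243 0 0",
  "squeeze": 10
}}

```text
time: 0.72
ee_pos: [0.3971, -0.3827, 0.2218]
eef_rot: [0.985, -0.173, -0.0, -0.001]
ft_force: [-0.3, -0.8, -0.2]
width: 0.045
```

```bash
python3 - <<'E'
from h import *
from bench import r
s=r.read_state();p=s["ee_pos"]
g=fc(304.5,.012);W=[]
for k in range(1,6):
    W.append((*(p[:2]+(g-p[:2])*min(1,k/5)),p[2]+(.2-p[2])*k/5,-20+5*k if k<5 else 0))
rows(W,s);print(s["width"])
E
```

```text
t 0.725 pos [ 0.3971 -0.3827  0.2218] yaw -19.9 F [-0.3 -0.8 -0.2]
-0.1 0.1 -4.9 0.0272 -0.0656 0.0044 0; -0.1 0.1 -9.9 0.0545 -0.1313 0.0088 0; -0.1 0.1 -14.9 0.0817 -0.1969 0.0132 0; -0.1 0.1 -19.9 0.1090 -0.2626 0.0176 0; -0.1 0.1 -19.9 0.1362 -0.3282 0.0219 0
0.04495961039661697
```

Emit:
{"method": "carry_out", "body": {
  "increments": "0 0 -5 0.022 -0.053 0 0; 0 0 -10 0.044 -0.105 0 0; 0 0 -15 0.066 -0.158 0 0; 0 0 -20 0.088 -0.21 0 0; 0 0 -20 0.11 -0.263 0 0"
}}

```text
time: 1.35
ee_pos: [0.5909, -0.1718, 0.2216]
eef_rot: [1.0, 0.001, -0.001, -0.001]
ft_force: [0.9, -0.9, -0.2]
width: 0.0018
```

```bash
python3 - <<'E'
from h import *
from bench import r
s=r.read_state();p=s["ee_pos"]
g=fc(304.5,.012);W=[]
W=[(*g,.165,0),(*g,.11,0),(*g,.06,0),(*g,.021,0),(*g,.021,0)]
rows(W,s);print(s["width"])
E
```

```text
t 1.35 pos [ 0.5909 -0.1718  0.2216] yaw 0.1 F [ 0.9 -0.9 -0.2]
-0.1 0.1 0.1 0.0462 -0.0512 0.0566 0; -0.1 0.1 0.1 0.0463 -0.0511 0.1116 0; -0.1 0.1 0.1 0.0464 -0.0510 0.1616 0; -0.1 0.1 0.1 0.0464 -0.0510 0.2006 0; -0.1 0.1 0.1 0.0464 -0.0510 0.2006 0
0.0017958407842655322
```

Emit:
{"method": "carry_out", "body": {
  "increments": "0 0 0 0.036 -0.04 0.02 0; 0 0 0 0.046 -0.051 0.06 0; 0 0 0 0.046 -0.051 0.115 0; 0 0 0 0.046 -0.051 0.15 0; 0 0 0 0.046 -0.051 0.15 0"
}}

```text
time: 1.98
ee_pos: [0.6344, -0.1203, 0.0685]
eef_rot: [1.0, 0.001, -0.004, -0.001]
ft_force: [0.4, -0.8, 0.5]
width: 0.0005
```

```bash
python3 - <<'E'
from h import *
from bench import r
for n in("scene","wrist"):
    p,d=r.camera(n);cv2.imwrite(f"pics/{n}1.png",p)
g=fc(304.5,.012)
rows([(*g,.045,0),(*g,.021,0),(*g,.021,0),(*fc(302),.021,0),(*fc(297),.021,0)])
E
```

```text
t 2.075 pos [ 0.6372 -0.1205  0.0728] yaw 0.1 F [-0.5  0.1 -0.2]
-0.1 0.0 0.1 -0.0002 0.0000 0.0278 0; -0.1 0.0 0.1 -0.0002 0.0001 0.0518 0; -0.1 0.0 0.1 -0.0002 0.0001 0.0518 0; -0.1 0.0 0.1 -0.0134 0.0102 0.0518 0; -0.1 0.0 0.1 -0.0206 0.0165 0.0518 0
```

View pics/scene1.png

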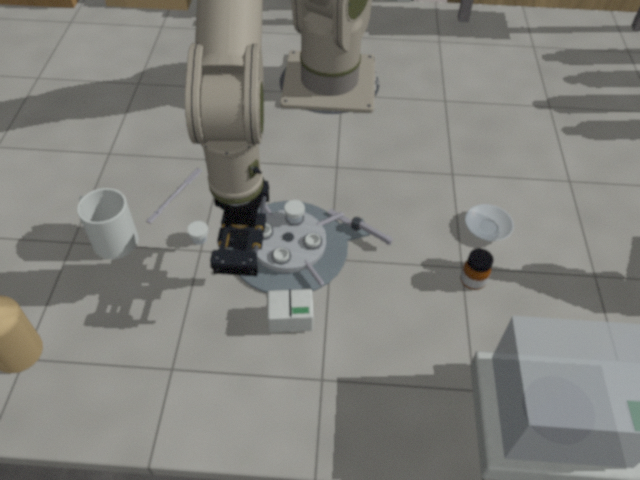

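View pics/wrist1.png

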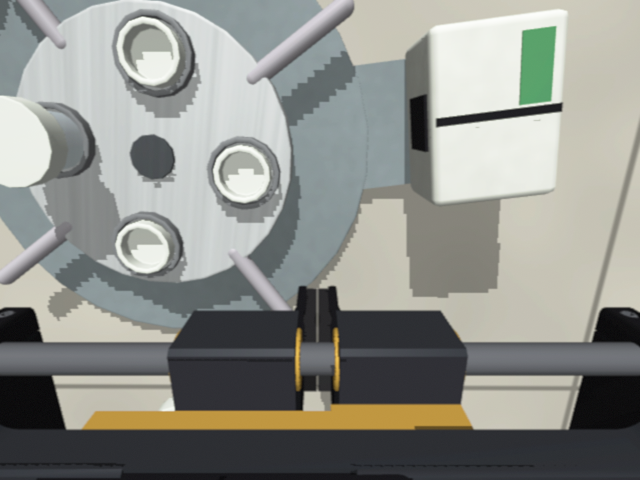

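Emit:
{"method": "carry_out", "body": {
  "increments": "0 0 0 0 0 0.028 0; 0 0 0 0 0 0.051 0; 0 0 0 0 0 0.051 0; 0 0 0 -0.013 0.01 0.051 0; 0 0 0 -0.021 0.016 0.051 0"
}}

```text
time: 2.7
ee_pos: [0.6163, -0.1377, 0.0236]
eef_rot: [1.0, 0.001, 0.001, -0.0]
ft_force: [1.1, 1.5, 1.9]
width: 0.0007
```

```bash
python3 - <<'E'
from h import *
from bench import r
p,d=r.camera("wrist");cv2.imwrite("pics/wrist2.png",p)
rows([(*fc(t),.021,0) for t in(290,283,276,269,262)])
E
```

```text
t 2.75 pos [ 0.6152 -0.1388  0.0232] yaw 0.0 F [ 0.1  0.2 -0.4]
0.0 -0.0 0.0 -0.0097 0.0060 0.0021 0; 0.0 -0.0 0.0 -0.0219 0.0124 0.0021 0; 0.0 -0.0 0.0 -0.0351 0.0172 0.0021 0; 0.0 -0.0 0.0 -0.0486 0.0203 0.0021 0; 0.0 -0.0 0.0 -0.0607 0.0219 0.0021 0
```

View pics/wrist2.png

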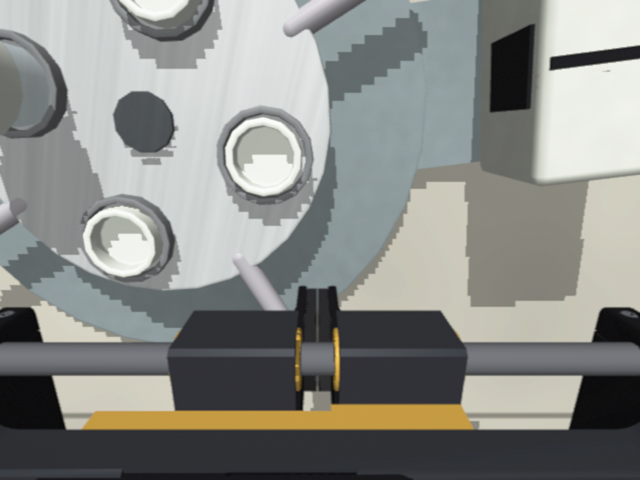

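Emit:
{"method": "carry_out", "body": {
  "increments": "0 0 0 -0.01 0.006 0.002 0; 0 0 0 -0.022 0.0125 0.002 0; 0 0 0 -0.035 0.017 0.002 0; 0 0 0 -0.0485 0.02 0.002 0; 0 0 0 -0.061 0.022 0.002 0"
}}

```text
time: 3.38
ee_pos: [0.5533, -0.1609, 0.0211]
eef_rot: [1.0, 0.0, 0.0, 0.0]
ft_force: [0.8, 1.1, 0.1]
width: 0.0005
```

```bash
python3 - <<'E'
from h import *
from bench import r
s=r.read_state();M=r.camera_model("wrist")
p,d=r.camera("wrist");cv2.imwrite("pics/wrist3.png",p)
rows([(*fc(t),.021,0) for t in(255,248,241,234,227)])
K,E=M["K"],M["extrinsics"];print(E.round(3));print(proj(np.array([[*HUB,.033],[s["ee_pos"][0],s["ee_pos"][1],s["ee_pos"][2]]]),K,E))
E
```

```text
t 3.425 pos [ 0.5518 -0.1615  0.0209] yaw -0.0 F [0.1 0.4 0.1]
0.0 0.0 -0.0 -0.0097 -0.0007 -0.0001 0; 0.0 0.0 -0.0 -0.0224 -0.0020 -0.0001 0; 0.0 0.0 -0.0 -0.0350 -0.0050 -0.0001 0; 0.0 0.0 -0.0 -0.0474 -0.0096 -0.0001 0; 0.0 0.0 -0.0 -0.0594 -0.0159 -0.0001 0
[[ 1.    -0.     0.001  0.554]
 [ 0.    -0.952 -0.306 -0.077]
 [ 0.001  0.306 -0.952  0.183]
 [ 0.     0.     0.     1.   ]]
[[302.29285935  56.45086495]
 [315.97789893 304.3585158 ]]
```

View pics/wrist3.png

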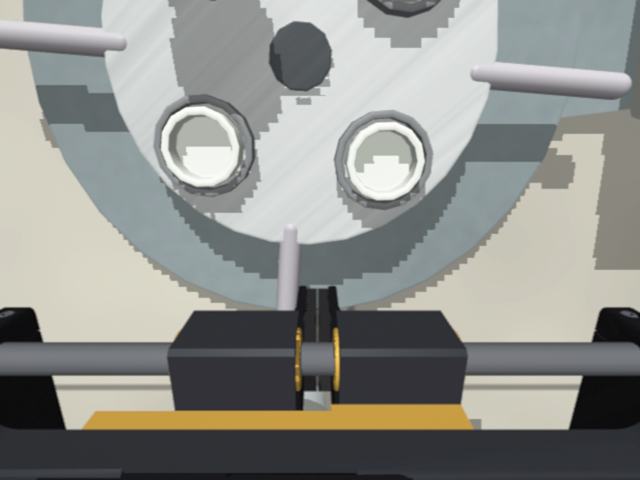

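```bash
sed -i 's/hx=.015/hx=.006/' h.py; python3 - <<'E'
from h import *
rows([(*fc(t),.021,0) for t in(260,252,244,236,228)])
E
```

```text
t 3.425 pos [ 0.5518 -0.1615  0.0209] yaw -0.0 F [0.1 0.4 0.1]
0.0 0.0 -0.0 -0.0095 -0.0022 -0.0001 0; 0.0 0.0 -0.0 -0.0233 -0.0037 -0.0001 0; 0.0 0.0 -0.0 -0.0369 -0.0071 -0.0001 0; 0.0 0.0 -0.0 -0.0501 -0.0123 -0.0001 0; 0.0 0.0 -0.0 -0.0627 -0.0194 -0.0001 0
```

Emit:
{"method": "carry_out", "body": {
  "increments": "0 0 0 -0.0095 -0.002 0 0; 0 0 0 -0.023 -0.0035 0 0; 0 0 0 -0.037 -0.007 0 0; 0 0 0 -0.05 -0.0125 0 0; 0 0 0 -0.0625 -0.0195 0 0"
}}

```text
time: 4.05
ee_pos: [0.4884, -0.1415, 0.021]
eef_rot: [1.0, -0.0, -0.0, 0.0]
ft_force: [1.7, -0.5, -0.0]
width: 0.0005
```

```bash
python3 - <<'E'
from h import *
from bench import r
p,d=r.camera("wrist");cv2.imwrite("pics/wrist4.png",p)
rows([(*fc(t),.021,0) for t in(220,212,204,196,188)])
E
```

```text
t 4.1 pos [ 0.4868 -0.1406  0.0206] yaw 0.0 F [-0.2  1.3 -0.8]
0.0 0.2 0.0 -0.0094 -0.0073 -0.0003 0; 0.0 0.2 0.0 -0.0198 -0.0178 -0.0003 0; 0.0 0.2 0.0 -0.0288 -0.0299 -0.0003 0; 0.0 0.2 0.0 -0.0361 -0.0434 -0.0003 0; 0.0 0.2 0.0 -0.0414 -0.0579 -0.0003 0
```

View pics/wrist4.png

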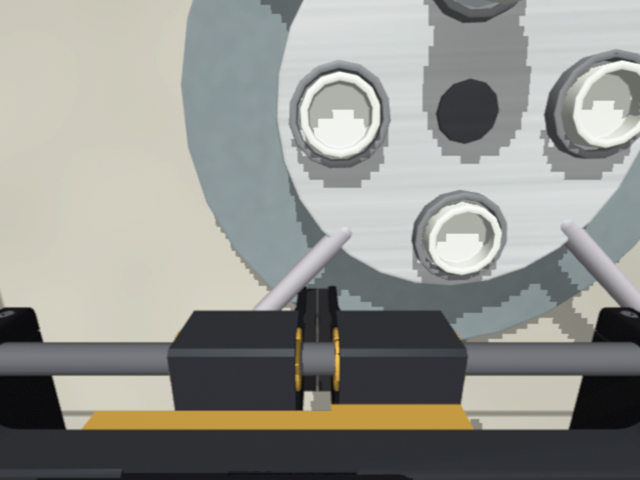

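Emit:
{"method": "carry_out", "body": {
  "increments": "0 0 0 -0.0095 -0.0075 0 0; 0 0 0 -0.02 -0.018 0 0; 0 0 0 -0.029 -0.03 0 0; 0 0 0 -0.036 -0.0435 0 0; 0 0 0 -0.0415 -0.058 0 0"
}}

```text
time: 4.72
ee_pos: [0.4449, -0.0817, 0.0208]
eef_rot: [1.0, 0.0, -0.001, 0.0]
ft_force: [1.4, -0.7, -0.8]
width: 0.0007
```

```bash
python3 - <<'E'
from h import *
rows([(*fc(t),.021,0) for t in(180,172,164,156,150)])
E
```

```text
t 4.725 pos [ 0.4449 -0.0817  0.0208] yaw 0.0 F [ 1.4 -0.7 -0.8]
0.0 0.2 0.0 -0.0026 -0.0144 -0.0002 0; 0.0 0.2 0.0 -0.0036 -0.0285 -0.0002 0; 0.0 0.2 0.0 -0.0028 -0.0429 -0.0002 0; 0.0 0.2 0.0 0.0001 -0.0573 -0.0003 0; 0.0 0.2 0.0 0.0035 -0.0678 -0.0003 0
```

Emit:
{"method": "carry_out", "body": {
  "increments": "0 0 0 -0.0025 -0.0145 0 0; 0 0 0 -0.0035 -0.0285 0 0; 0 0 0 -0.003 -0.043 0 0; 0 0 0 0 -0.057 0 0; 0 0 0 0.0035 -0.066 0 0"
}}

```text
time: 5.35
ee_pos: [0.4485, -0.0147, 0.0207]
eef_rot: [1.0, 0.0, -0.001, 0.0]
ft_force: [1.2, -2.3, 0.6]
width: 0.0003
```

```bash
python3 - <<'E'
from h import *
from bench import r
M=r.camera_model("wrist")
p,d=r.camera("wrist");cv2.imwrite("pics/wrist5.png",p);np.savez("w5.npz",p=p,d=d,**M)
p,d=r.camera("top");cv2.imwrite("pics/top5.png",cv2.resize(p[140:320,240:440],None,fx=3,fy=3,interpolation=2))
rows([(*fc(t),.021,0) for t in(148,146,144,143,142)])
E
```

```text
t 5.45 pos [ 0.4487 -0.0143  0.0207] yaw 0.1 F [-0.4 -0.4  0.2]
-0.0 0.2 0.1 0.0012 -0.0039 -0.0003 0; -0.0 0.2 0.1 0.0027 -0.0073 -0.0003 0; -0.0 0.2 0.1 0.0044 -0.0107 -0.0003 0; -0.0 0.2 0.1 0.0053 -0.0123 -0.0003 0; -0.0 0.2 0.1 0.0062 -0.0140 -0.0004 0
```

View pics/wrist5.png

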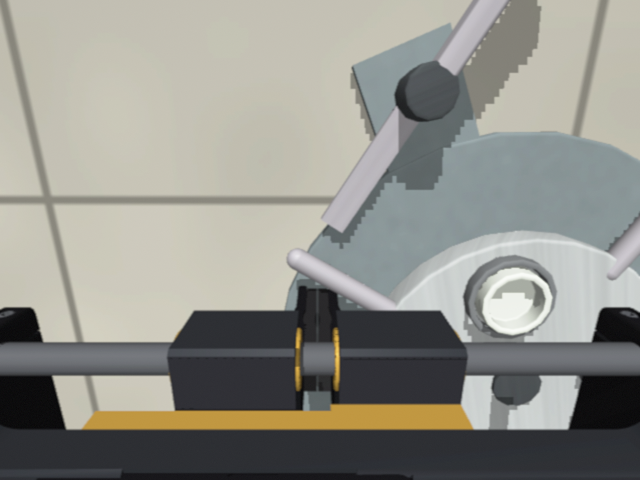

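View pics/top5.png

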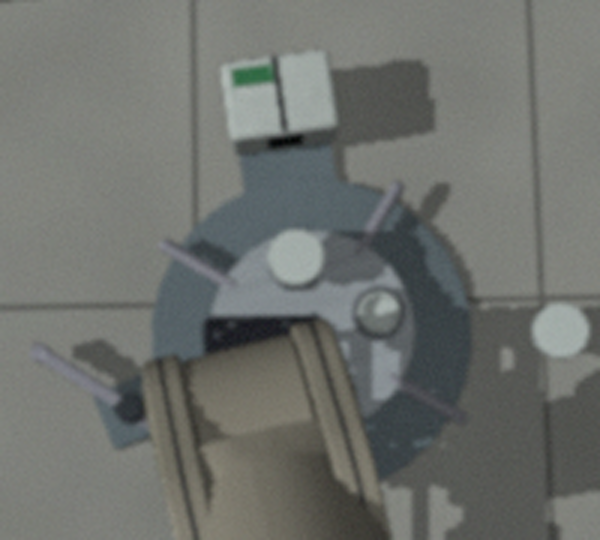

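```bash
python3 - <<'E'
from h import *
a=np.load("top0.npz");K,E=a["K"],a["extrinsics"]
T=lambda x,y,z:ray((240+(x+.5)/3-.5,140+(y+.5)/3-.5),K,E,z)
A=T(296,257,.066)[:2];print(A,np.degrees(np.arctan2(*(A-HUB)[::-1])),np.linalg.norm(A-HUB))
for p,q in(((165,244),(236,284)),((400,187),(366,237))):
    A,B=T(*p,.027)[:2],T(*q,.027)[:2];print(np.degrees(np.arctan2(*(A-B)[::-1])),np.degrees(np.arctan2(*(A-HUB)[::-1])))
E
```

```text
[ 0.59641654 -0.04074751] 14.062418628124686 0.04960306915370704
59.39251650142551 58.345129147234246
-35.073542570099775 -32.16328145646019
```

Emit:
{"method": "carry_out", "body": {
  "increments": "0 0 0 0.001 -0.003 0 0; 0 0 0 0.0025 -0.006 0 0; 0 0 0 0.0035 -0.009 0 0; 0 0 0 0.0045 -0.011 0 0; 0 0 0 0.005 -0.012 0 0"
}}

```text
time: 6.08
ee_pos: [0.4536, -0.0022, 0.0206]
eef_rot: [1.0, 0.001, -0.001, -0.0]
ft_force: [-0.1, -1.2, -0.3]
width: 0.0004
```

```bash
python3 - <<'E'
from h import *
from bench import r
s=r.read_state();x,y=s["ee_pos"][:2]
# back off: along n (CCW side) 
n=np.array([-np.sin(np.radians(142.5)),np.cos(np.radians(142.5))])
rows([(x+n[0]*a,y+n[1]*a,z,0) for a,z in((.008,.021),(.02,.021),(.022,.05),(.022,.1),(.022,.15))],s)
E
```

```text
t 6.075 pos [ 0.4536 -0.0022  0.0206] yaw 0.1 F [-0.1 -1.2 -0.3]
-0.0 0.2 0.1 -0.0049 0.0063 -0.0003 0; -0.0 0.2 0.1 -0.0122 0.0158 -0.0003 0; -0.0 0.2 0.1 -0.0135 0.0174 -0.0293 0; -0.0 0.2 0.1 -0.0137 0.0174 -0.0793 0; -0.0 0.2 0.1 -0.0138 0.0174 -0.1293 0
```

```bash
cat > look.py <<'E'
import sys
from h import *
from bench import r
M=r.camera_model("top");p,d=r.camera("top");K,E=M["K"],M["extrinsics"]
cv2.imwrite(f"pics/{sys.argv[1]}.png",cv2.resize(p[140:320,220:420],None,fx=4,fy=4,interpolation=2)[:600])
v,u=np.mgrid[:480,:640];c=np.stack([(u-K[0,2])/K[0,0]*d,(v-K[1,2])/K[1,1]*d,d],-1);P=c@E[:3,:3].T+E[:3,3]
m=(P[...,2]>.058)&(P[...,2]<.074)&(np.hypot(P[...,0]-HUB[0]-.05,P[...,1]-HUB[1])<.035)
q=P[m];A=q.mean(0);mm=(q.min(0)+q.max(0))/2
bx=np.array([np.cos(np.radians(7)),np.sin(np.radians(7))])
for A in(A,mm):
    D=A[:2]-HUB;print(m.sum(),A.round(4),"ang",np.degrees(np.arctan2(D[1],D[0])),"r",np.linalg.norm(D),"err to spot",(A[:2]-HUB-.05*bx).round(4))
E
python3 look.py top6
```

```text
272 [ 0.5974 -0.0455  0.0656] ang 8.461827184628923 r 0.049627952333079664 err to spot [-0.0005  0.0012]
272 [ 0.5977 -0.0455  0.0647] ang 8.404784550548289 r 0.0499635416860488 err to spot [-0.0002  0.0012]
```

View pics/top6.png

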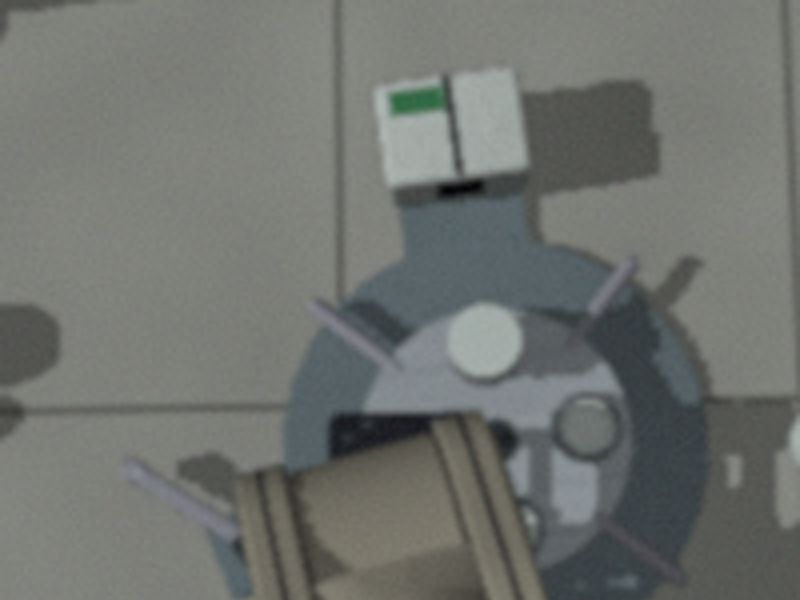

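The lid's centre is 1.2 mm from the spot, well inside 7 mm. Backing off and lifting.

Emit:
{"method": "carry_out", "body": {
  "increments": "0 0 0 -0.005 0.0065 0 0; 0 0 0 -0.012 0.0155 0 0; 0 0 0 -0.0135 0.0175 -0.03 0; 0 0 0 -0.0135 0.0175 -0.08 0; 0 0 0 -0.0135 0.0175 -0.13 0"
}}

```text
time: 6.75
ee_pos: [0.4397, -0.0202, 0.152]
eef_rot: [1.0, 0.001, -0.002, -0.0]
ft_force: [1.4, -0.2, -0.1]
width: 0.0003
```

```bash
cat > lev.py <<'E'
from h import *
PIV=np.array([.4948,.0825])
def lc(th,gap=0,hx=.006,hy=.0095):
    "finger centre on CW side of lever end, pushing CCW"
    t=np.radians(th);n=np.array([np.sin(t),-np.cos(t)]);e=np.array([np.cos(t),np.sin(t)])
    # contact on 14 mm round end; use support function
    return PIV+.072*e+(.0065+gap+hx*abs(n[0])+hy*abs(n[1]))*n
E
python3 - <<'E'
from lev import *
from bench import r
s=r.read_state();p=s["ee_pos"];g=lc(56,.015);print(g,[lc(t).round(4) for t in (56,80,100,112)])
W=[(*(p[:2]+(g-p[:2])*k),.14,0) for k in(.3,.6,.9,1)]+[(*g,.09,0)]
rows(W,s)
E
```

```text
[0.56141414 0.12441589] [array([0.549 , 0.1328]), array([0.5211, 0.151 ]), array([0.4961, 0.1558]), array([0.4823, 0.1551])]
t 6.75 pos [ 0.4397 -0.0202  0.152 ] yaw 0.1 F [ 1.4 -0.2 -0.1]
-0.0 0.2 0.1 0.0366 -0.0433 0.0119 0; -0.0 0.2 0.1 0.0732 -0.0866 0.0118 0; -0.0 0.2 0.1 0.1098 -0.1299 0.0117 0; -0.0 0.2 0.1 0.1220 -0.1444 0.0116 0; -0.0 0.2 0.1 0.1221 -0.1444 0.0616 0
```

Emit:
{"method": "carry_out", "body": {
  "increments": "0 0 0 0.036 -0.043 0.01 0; 0 0 0 0.073 -0.086 0.01 0; 0 0 0 0.11 -0.13 0.01 0; 0 0 0 0.122 -0.1445 0.012 0; 0 0 0 0.122 -0.1445 0.06 0"
}}

```text
time: 7.38
ee_pos: [0.5637, 0.1259, 0.0935]
eef_rot: [1.0, 0.001, 0.001, -0.001]
ft_force: [0.6, 0.2, -1.3]
width: 0.0003
```

```bash
python3 look.py top7; python3 - <<'E'
from lev import *
from bench import r
p,d=r.camera("wrist");cv2.imwrite("pics/wrist7.png",p)
g=lc(56,.015)
rows([(*g,.05,0),(*g,.022,0),(*g,.022,0),(*lc(58),.022,0),(*lc(64),.022,0)])
E
```

```text
271 [ 0.5975 -0.0455  0.0653] ang 8.495598032870477 r 0.04972420652609091 err to spot [-0.0004  0.0013]
271 [ 0.5977 -0.0455  0.065 ] ang 8.351791642208884 r 0.04994199012346257 err to spot [-0.0002  0.0012]
t 7.475 pos [0.558  0.1226 0.0872] yaw 0.1 F [-1.1 -1.1 -0.6]
0.1 0.6 0.1 0.0038 -0.0019 0.0372 0; 0.1 0.6 0.1 0.0041 -0.0019 0.0652 0; 0.1 0.6 0.1 0.0041 -0.0019 0.0652 0; 0.1 0.6 0.1 -0.0102 -0.0123 0.0653 0; 0.1 0.6 0.1 -0.0165 -0.0177 0.0654 0
```

View pics/top7.png

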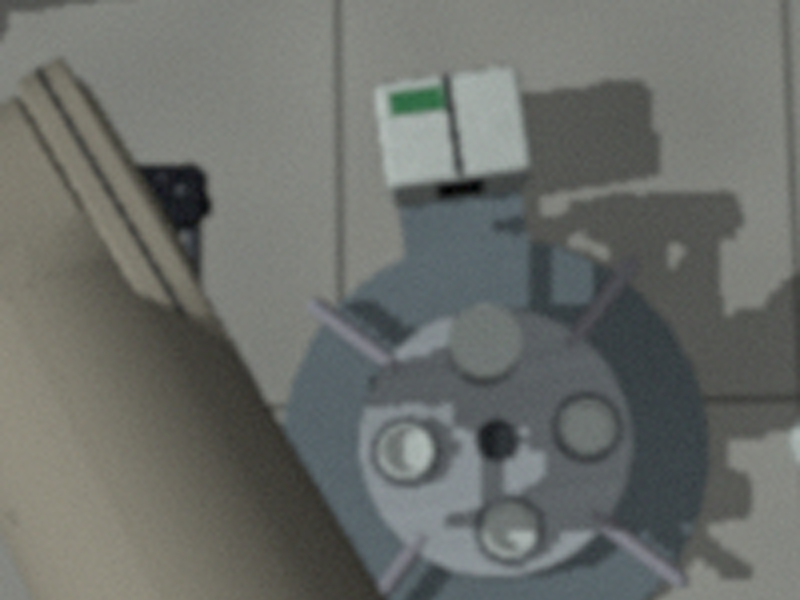

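View pics/wrist7.png

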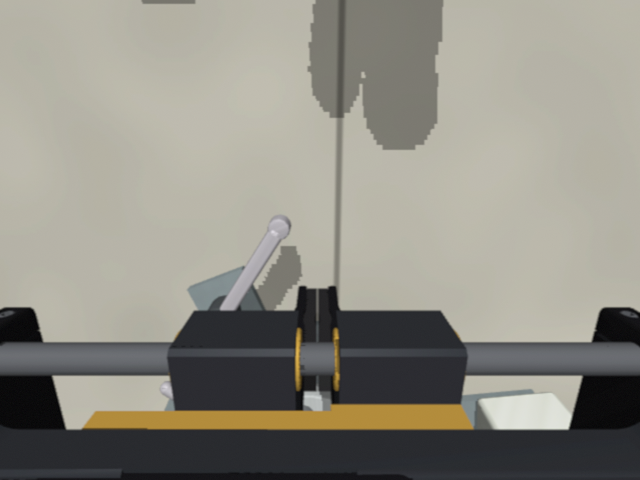

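Turntable unchanged (8.4°), finger clear on the right of the lever bar. Now down and push.

Emit:
{"method": "carry_out", "body": {
  "increments": "0 0 0 0.004 -0.002 0.037 0; 0 0 0 0.004 -0.002 0.065 0; 0 0 0 0.004 -0.002 0.065 0; 0 0 0 -0.01 -0.012 0.065 0; 0 0 0 -0.0165 -0.0175 0.065 0"
}}

```text
time: 8.1
ee_pos: [0.5405, 0.141, 0.0242]
eef_rot: [1.0, 0.001, -0.005, 0.001]
ft_force: [1.9, -1.3, 0.3]
width: 0.0006
```

```bash
python3 - <<'E'
from lev import *
from bench import r
p,d=r.camera("wrist");cv2.imwrite("pics/wrist8.png",p)
rows([(*lc(t),.022,0) for t in(72,80,88,96,104)])
E
```

```text
t 8.15 pos [0.5398 0.1418 0.024 ] yaw 0.2 F [ 0.6  1.2 -0.6]
0.1 0.5 0.2 -0.0084 -0.0045 0.0021 0; 0.1 0.5 0.2 -0.0186 -0.0092 0.0021 0; 0.1 0.5 0.2 -0.0296 -0.0123 0.0023 0; 0.1 0.5 0.2 -0.0391 -0.0139 0.0023 0; 0.1 0.5 0.2 -0.0482 -0.0143 0.0024 0
```

View pics/wrist8.png

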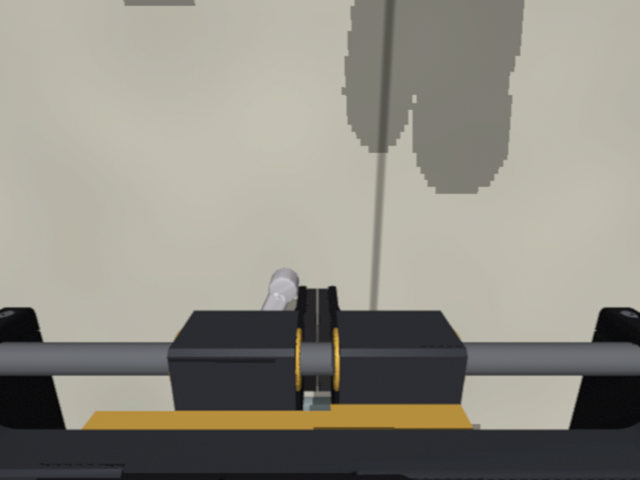

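Emit:
{"method": "carry_out", "body": {
  "increments": "0 0 0 -0.0085 -0.0045 0.002 0; 0 0 0 -0.0185 -0.009 0.002 0; 0 0 0 -0.0295 -0.0125 0.002 0; 0 0 0 -0.039 -0.014 0.002 0; 0 0 0 -0.048 -0.0145 0.002 0"
}}

```text
time: 8.78
ee_pos: [0.4912, 0.1561, 0.0224]
eef_rot: [1.0, 0.002, -0.005, 0.001]
ft_force: [1.5, -0.4, 0.1]
width: 0.0005
```

```bash
python3 look.py top9; python3 - <<'E'
from lev import *
from bench import r
p,d=r.camera("wrist");cv2.imwrite("pics/wrist9.png",p)
rows([(*lc(t),.022,0) for t in(107,110,112,113,114)])
E
```

```text
272 [ 0.5974 -0.0455  0.0654] ang 8.440367919179087 r 0.04966221025631921 err to spot [-0.0005  0.0012]
272 [ 0.5976 -0.0455  0.0648] ang 8.448559828376139 r 0.04984392717341736 err to spot [-0.0003  0.0012]
t 8.875 pos [0.4907 0.1561 0.0224] yaw 0.2 F [ 0.2 -0.6  0.8]
0.1 0.6 0.2 -0.0026 0.0004 0.0004 0; 0.1 0.6 0.2 -0.0061 0.0007 0.0004 0; 0.1 0.6 0.2 -0.0084 0.0010 0.0005 0; 0.1 0.6 0.2 -0.0096 0.0012 0.0005 0; 0.1 0.6 0.2 -0.0107 0.0014 0.0005 0
```

View pics/wrist9.png

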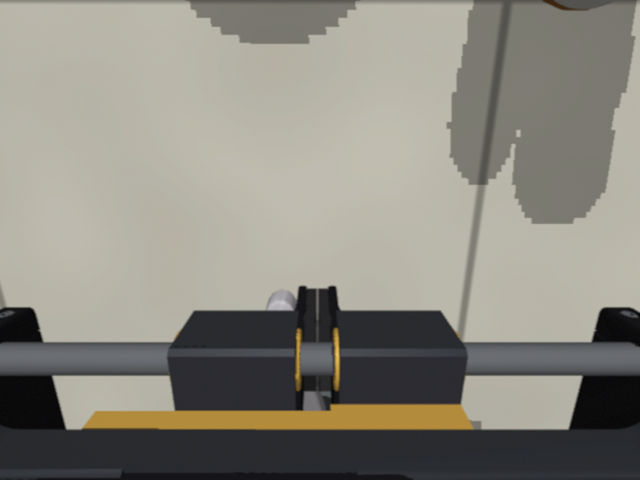

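Jar unmoved, lever at about 104°. Pushing on to the stop and watching the force.

Emit:
{"method": "carry_out", "body": {
  "increments": "0 0 0 -0.0025 0 0 0; 0 0 0 -0.006 0.0005 0 0; 0 0 0 -0.0085 0.001 0 0; 0 0 0 -0.0105 0.0015 0 0; 0 0 0 -0.0125 0.0015 0 0"
}}

```text
time: 9.5
ee_pos: [0.4811, 0.1547, 0.0231]
eef_rot: [1.0, 0.002, -0.002, -0.0]
ft_force: [16.4, 0.3, -10.4]
width: 0.0005
```

16 N of resistance, so the lever is at its stop. Backing off and lifting.

Emit:
{"method": "carry_out", "body": {
  "increments": "0 0 0 0.006 0 0 0; 0 0 0 0.018 0.002 0 0; 0 0 0 0.025 0.002 -0.02 0; 0 0 0 0.025 0.002 -0.07 0; 0 0 0 0.025 0.002 -0.12 0"
}}

```text
time: 10.12
ee_pos: [0.5065, 0.1527, 0.1441]
eef_rot: [1.0, 0.002, -0.003, -0.0]
ft_force: [1.1, -0.7, 0.2]
width: 0.0006
```

Emit:
{"method": "carry_out", "body": {
  "increments": "0 0 0 0 -0.05 -0.03 0; 0 0 0 0 -0.1 -0.06 0; 0 0 0 0 -0.15 -0.06 0; 0 0 0 0 -0.2 -0.06 0; 0 0 0 0 -0.2 -0.06 0"
}}

```text
time: 10.75
ee_pos: [0.5041, 0.3571, 0.2037]
eef_rot: [1.0, 0.005, -0.004, -0.001]
ft_force: [-0.2, -0.9, -0.0]
width: 0.0005
```

```bash
python3 look.py top10; python3 - <<'E'
from bench import r
import cv2
p,d=r.camera("scene");cv2.imwrite("pics/scene10.png",p);print(r.read_state()["joint_vel"].round(3))
E
```

```text
270 [ 0.5974 -0.0455  0.0653] ang 8.420003967175681 r 0.04965930040682584 err to spot [-0.0005  0.0012]
270 [ 0.5979 -0.0455  0.0652] ang 8.42217255616349 r 0.050154441902566266 err to spot [-0.      0.0013]
[ 0.033 -0.02   0.015  0.011  0.002 -0.001  0.002]
```

View pics/top10.png

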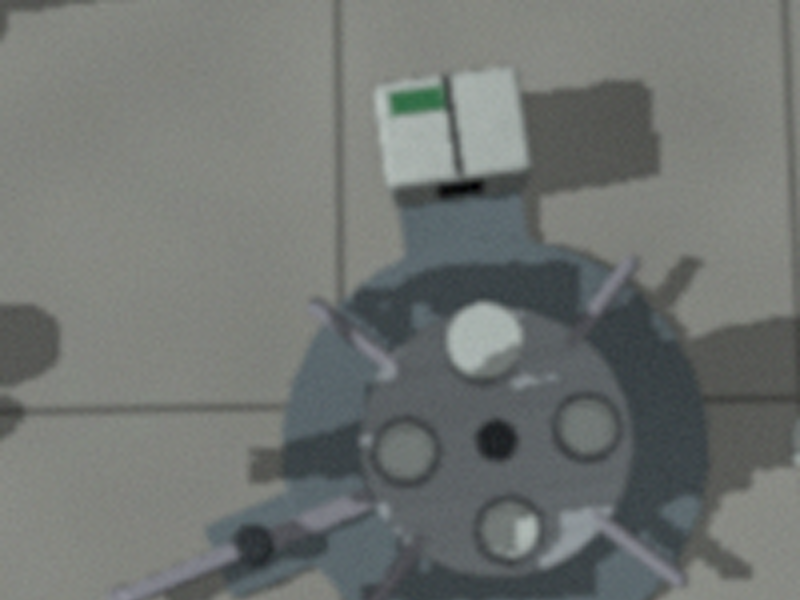

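View pics/scene10.png

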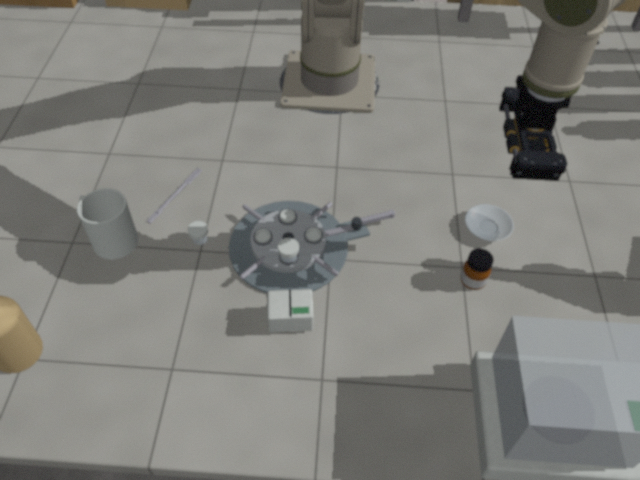

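```bash
python3 - <<'E'
from lev import *
from bench import r
M=r.camera_model("top");K,E=M["K"],M["extrinsics"];p,d=r.camera("top")
cv2.imwrite("pics/top11.png",cv2.resize(p[220:320,220:370],None,fx=5,fy=5,interpolation=2))
print([ (proj([*(PIV+.077*np.array([np.cos(t),np.sin(t)])),.032],K,E)[0]-[220,220])*5 for t in np.radians([104,112])],(proj([*PIV,.032],K,E)[0]-[220,220])*5)
E
```

```text
[array([138.22003674, 321.46049715]), array([145.73317746, 345.01513189])] [310.82042416 275.58153054]
```

View pics/top11.png

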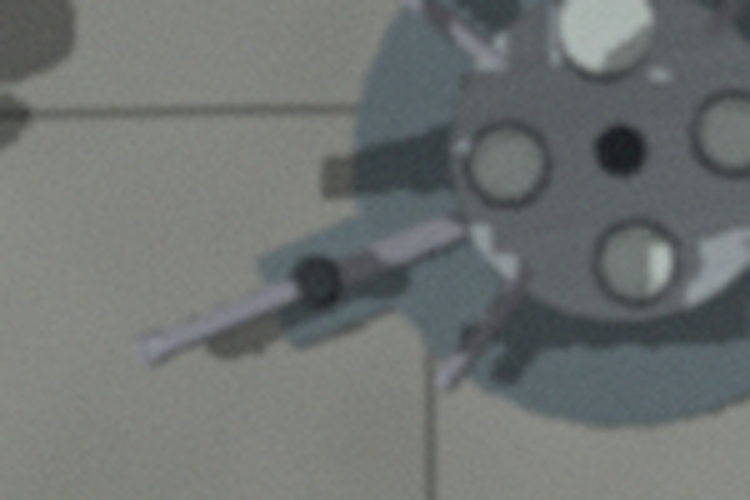

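The lever end is at (150,350) and the pivot at (317,280). The bar slopes 22.7°, and 22.8° is predicted at the locked stop. Handing in.

```bash
python3 - <<'E'
from bench import r
print(r.read_state()["time"]);r.close_job()
E
```

```text
10.9
the job is handed in; nothing more can be done
```

I turned the turntable clockwise about 161° by pushing one spoke with the closed fingertips. I then pushed the lever to its locked stop, lifted clear and handed the job in at 10.9 s. No verdict is reported, so what follows rests on my last camera checks.

- **Jar:** its lid centre measured about 1.3 mm from the reading spot (limit 7 mm), at 8.4° where I estimated the window at 7.0°. I did not nudge it further. It did not shift while I pushed the lever.
- **Base yaw:** my readings of it ranged from 6.5° to 7.3°, which is under 1 mm at the jar.
- **Lever:** it met about 16 N of resistance at the stop. In the final picture its bar slopes 22.7°, against 22.8° predicted for the locked position.
- **Lever start:** it began about 0.2 rad from the open stop, not fully open. That is below the 0.5 rad limit.
- **Everything else:** by eye in the last pictures, the pots sit in their pockets, the bystanders have not moved, and the gripper is clear of everything.

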